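# Switch on the bench isolator past its safety catch

## Task

Switch on the grey lever isolator on the bench: first slide the safety catch on its sloping front, under the brow, all the way to the left, so that its bolt clears the handle, and only then swing the handle at its right side all the way forward, toward you, to its stop. Leave both like that and let go; do not push the loose things around it out of place.

Things in the scene. Friction and masses are not known exactly. Their poses are not given: they have to be found in the camera images.
- isolator: Grey switch box fixed to the bench, 150 deep (x) x 140 wide (y) x 169 mm high; origin at the centre of its underside, x to its back, y to its left seen from its front, z up; faces the robot within 0.25 rad. Its front slopes 30 degrees from level, from 43 mm height at x = -75 to 86 mm at x = 0; outward normal in the box frame (-0.5, 0, 0.866).
- brow_edge (a point): Middle of the lower front edge of the box's flat top, a 4 mm plate that overhangs the slope as a full-width brow: at (-61, 0, 165) mm in the box frame. It covers the catch from above, so come to the catch with the fingers along the slope's normal (30 degrees from vertical; 25 to 38 fit), the wrist nearer the robot.
- catch (a joint): Slide of the safety catch to the box's left (+y), m: 0 locked, 0.032 fully clear, its stop; starts at 0 to 0.004. About 2 N friction, no spring, stays where left. A 12 mm steel bolt in two guides (y = -57 and 57 mm, 18 mm above the slope); its right end stands out of the box's right side under a toe of the handle and stops it; the toe is free above about 0.017.
- catch_tab (a point): Grasp point in the catch's black tab, 39 mm above the slope; (-49.5, 0, 103) mm in the box frame with the catch at 0. The tab stands along the slope's normal, 12 mm wide along the box's y, 10 mm along the slope, from 14 to 42 mm above the slope. Put the TCP here, fingers along the inward normal, closing along the box's y. Site axes: z outward normal, y the box's y.
- handle (a joint): Hinge of the handle, rad: 0 off, leaning 5 degrees back from upright; grows as it swings forward (to the box's front, toward the robot) and down; 0.96 on, its stop, leaning 50 degrees forward. Starts at 0 to 0.015. Stiff, 0.35 N m (about 3 N at the grip), no spring, stays where left. While the catch is locked it has only about 0.03 rad of play.
- handle_grip (a point): Middle of the handle's black round grip, 20 mm in diameter, 72 mm long, lying along the box's y at the outer end of the lever, this point 45 mm outward (to the box's right) of the lever's flat arm. In the box frame at (41, -130, 214.5) mm when the joint is 0, at (-69.5, -130, 168.5) mm when it is 0.96. Free space all round it; can be pinched from above.
- handle_hinge (a point): Point on the handle's hinge axis, level with the grip's middle: at (30, -130, 85) mm in the box frame; the axis runs along the box's y; the grip's centre line is 130 mm from it.
- relay_2: Loose bystander: black and white contactor relay, 82x45x88 mm, standing to the left of the isolator; origin at the centre of its underside. Not to be moved.
- screwdriver_1: Loose bystander: screwdriver, 201 mm long, 28 mm high, lying to the right of the isolator, under the handle; origin at the centre of its underside. Not to be moved.
- marker_black: Loose bystander: marker pen, 138 mm long, 14 mm high, lying across in front of the isolator; origin at the centre of its underside. Not to be moved.
- tape_white: Loose bystander: roll of tape, 80 mm across, 15 mm high, lying to the front left of the isolator; origin at the centre of its underside. Not to be moved.

How it is judged:
On the way, in this order (a step that is already met when the one before it is completed fails the run):
1. the catch is slid clear (more than 20 of its 32 mm) with the handle still back (value of joint catch above 0.02 m and value of joint handle below 0.12 rad), for 0.1 s.
2. the handle is swung fully forward, the catch still clear (value of joint handle above 0.86 rad and value of joint catch above 0.02 m), for 0.2 s.
At the end, for the whole second after the job is handed in: The catch stands clear (more than 20 mm of its 32 mm travel), the handle is forward at its stop (over 0.86 rad of 0.96, within about 6 degrees) and at rest (all of step 2 and velocity of joint handle between -0.05 and 0.05 rad/s); the robot touches nothing.
It fails at once if the handle is forced (more than 0.12 rad) against the locked catch (value of joint handle between 0.12 and 0.8 rad and value of joint catch below 0.012 m).
It fails at once if the black and white contactor relay is moved more than 3 cm (distance of relay_2 from where it was at the start of the episode above 0.03 m).
It fails at once if the screwdriver is moved more than 3 cm (distance of screwdriver_1 from where it was at the start of the episode above 0.03 m).
It fails at once if the marker pen is moved more than 3 cm (distance of marker_black from where it was at the start of the episode above 0.03 m).
It fails at once if the roll of tape is moved more than 3 cm (distance of tape_white from where it was at the start of the episode above 0.03 m).
It also fails if it takes over 48 s, if anything falls off the work surface, if the arm or the gripper's body presses on something with over 40 N, if the wrist force passes 120 N, or if a joint passes its speed limit or range.

## Robot

A 7-joint arm with a two-finger parallel gripper is mounted at the origin on a cart in front of the work surface, level with it; the furniture and walls round the work are solid. World frame = base frame: x ahead of the robot, y to its left, z up, the work surface at z = 0. Lengths are in m, angles in rad, forces in N, time in s.
With the tool pointing down it reaches from about 0.425 to 0.95 m from the base axis. Payload 4.7 kg.
Tool frame: the origin (TCP) lies between the finger pads, 19 mm behind the fingertips; this is the grasp point; z points along the fingers, y is the line along which they close (so a half turn about z gives the same grasp; the last joint's range is limited). The gripper opens to 85 mm and grips with 20 to 120 N. Pads are 22 mm wide; open, the fingers measure 114 mm over their backs; the gripper's body (76 mm by 85 mm) begins 54 mm behind the grasp point. The pads swing forward as they close: fully open they stand 13 mm farther back than shut.
Start: joints at [-1.16, 0.469, -0.049, 1.532, 0.024, 1.141, -0.082], TCP at [0.287, 0.611, 0.25] pointing down, gripper open.
Joint ranges: [-2.59, 2.59], [-0.33, 1.99], [-1.39, 1.29], [0.1, 2.45], [-1.04, 4.18], [0.21, 1.99], [-2.66, 2.66]. Speed limits (rad/s): [2.57, 2.57, 3.14, 3.14, 3.14, 3.14, 3.14].

## Interface

Orientations are given as a unit quaternion [w, x, y, z].
In Python, from rig import bot, imaging, monitor, workorder gives the robot as it stands (bot), with the cameras (imaging), the readings (monitor) and the job (workorder).
- The arm moves only by the tool shift_gripper, called after "Call:" by a JSON object that holds its "op" and its "data". Schema: {"type":"object","properties":{"moves":{"type":"object","properties":{"drx":{"type":"array","items":{"type":"number"},"minItems":1,"maxItems":8},"dry":{"type":"array","items":{"type":"number"},"minItems":1,"maxItems":8},"drz":{"type":"array","items":{"type":"number"},"minItems":1,"maxItems":8},"dx":{"type":"array","items":{"type":"number"},"minItems":1,"maxItems":8},"dy":{"type":"array","items":{"type":"number"},"minItems":1,"maxItems":8},"dz":{"type":"array","items":{"type":"number"},"minItems":1,"maxItems":8},"finger_gap":{"type":"array","items":{"type":"number"},"minItems":1,"maxItems":8}},"additionalProperties":false,"required":["drx","dry","drz","dx","dy","dz","finger_gap"]},"only":{"type":"string"},"quiet":{"type":"boolean"},"lines":{"type":"string"}},"required":["moves"],"additionalProperties":false}. moves is an object with one list for each field, all of the same length, 1 to 8, a row being the entries at one place: drx, dry, drz (a rotation vector in parts of the range, where 1.0 means 2 pi rad), dx, dy, dz (the shift in parts of the range, where 1.0 means 0.4 m), finger_gap (the finger opening in m); each row is the pose to reach, as a shift and turn from the pose commanded when the call began, along the tool's axes at that moment; what a row does not reach only later rows make up. A row lasts 1/10 s, in which the tool goes at most 0.05 m and 0.15 rad, less where a joint would pass 70% of its speed; a pose out of reach is approached as far as the arm can. The fingers move at their own pace and stop on an object; the grip force is fixed at half the most. Time passes only in rows, so rows that do not move let the fingers close. The tool returns the time, the measured TCP pose, the force, the opening and the grip force at its end. only (a regular expression) keeps the lines of the reply that match it, lines (a string "A,B") keeps lines A to B, and quiet returns only ok. A shift or turn number past 1, either way, is cut back to 1. Input that does not fit is refused with a message, and nothing moves.
- monitor.get_state(): the state, without advancing time (a new reading comes with each control period).
- imaging.camera(name): name is "side" or "top" or "wrist"; returns a dict with "color" (384x512x3 uint8, blue, green, red), "K" (3x3 intrinsics, pixels), "extrinsics" (4x4, takes a point from camera to world coordinates); the wrist camera has in their place "T_tool_cam" (4x4, takes a point from camera to tool coordinates, whose origin is the TCP and whose axes are the flange's). Camera axes: x right, y down, z forward; pixel columns grow to the right and rows downward; lengths in m; the calibration is good to about 2 mm. The wrist camera is an equidistant fisheye: a pixel r from the principal point sees the ray r / f radians off the axis. A picture is of the moment at which its call begins: read the wrist's pose just before it. There is no depth.
- workorder.finish_job(): hands the job in; it is judged then, once.
The state is a dict: "time": time; "joint_pos": joint angles; "qvel": joint speeds; "joint_torque": joint torques, N m; "ee_pos": TCP position; "eef_rot": TCP orientation; "force": force on the tool from outside, world axes, zero at the start; "moment": the same for the moment, N m; "grip_width": finger opening in m; "grip_force": force on a finger pad.
Only numpy, scipy, OpenCV 4.12 (cv2) and the standard library are available. Lean on these libraries where they do the work, as an engineer would, in place of code of your own. Each camera call takes 0.05 s, during which the arm holds its last target. There are 200 camera calls.

## Working session

There is one attempt and no reset: what is moved stays moved. The work goes in short steps, Python scripts to look and compute and a tool call to move; the robot and the scene stay as the last step left them, time stands still between calls to the robot, and variables do not carry over. Pictures are saved under pics/ and viewed, at most 10 in all, crops included, and the job is handed in when it is done.

```bash
ls; mkdir -p pics; python3 - <<'E'
from rig import bot, imaging, monitor, workorder
import cv2,numpy as np
s=monitor.get_state();print({k:np.round(v,4).tolist() for k,v in s.items()})
for n in("side","top"):
    c=imaging.camera(n);cv2.imwrite(f"pics/{n}0.png",c["color"]);print(n,c["K"].tolist(),np.round(c["extrinsics"],4).tolist())
E
```

```text
pics
rig.py
{'time': 0.0, 'joint_pos': [-1.1599, 0.4694, -0.0486, 1.5337, 0.0241, 1.141, -0.0823], 'qvel': [0.0017, 0.0001, 0.0005, -0.0008, -0.0, 0.0011, -0.0007], 'joint_torque': [0.0004, -51.0329, -0.0467, -23.7705, 0.0107, 0.0077, 0.0], 'ee_pos': [0.2871, 0.6103, 0.2489], 'eef_rot': [-0.0002, 0.2181, 0.9759, -0.001], 'force': [1.0948, 0.6505, 0.4719], 'moment': [0.009, 0.0408, 0.0106], 'grip_force': 0.0, 'grip_width': 0.0849}
side [[371.6707218321798, 0.0, 258.40190353609114], [0.0, 371.6707218321798, 192.5183474356196], [0.0, 0.0, 1.0]] [[-0.9712, -0.1581, 0.1785, 0.4065], [-0.2384, 0.6547, -0.7173, 0.6991], [-0.0034, -0.7392, -0.6735, 0.7272], [0.0, 0.0, 0.0, 1.0]]
top [[407.8282374314487, 0.0, 254.04451574386025], [0.0, 407.8282374314487, 194.11991893525789], [0.0, 0.0, 1.0]] [[-0.0052, -0.9959, 0.0909, 0.4737], [-1.0, 0.0056, 0.0045, 0.0771], [-0.005, -0.0908, -0.9959, 0.9742], [0.0, 0.0, 0.0, 1.0]]
```

View pics/side0.png

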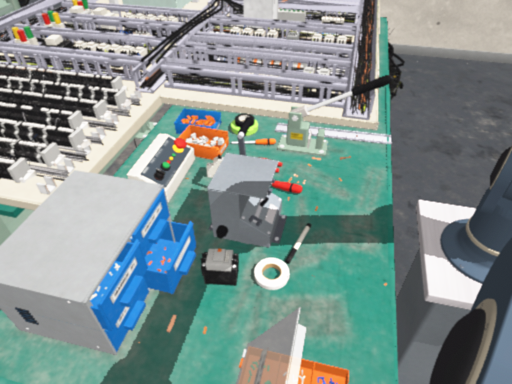

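View pics/top0.png

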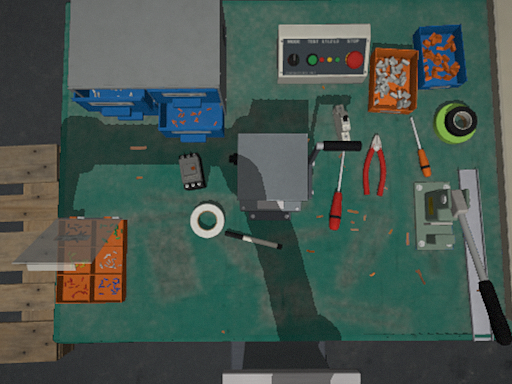

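```bash
python3 - <<'E'
import cv2,numpy as np
a=cv2.imread("pics/top0.png")[120:240,220:370];b=cv2.imread("pics/side0.png")[120:260,190:330]
a=cv2.resize(a,None,fx=4,fy=4,interpolation=2)[:, :];b=cv2.resize(b,None,fx=4,fy=4,interpolation=2)
cv2.imwrite("pics/topc.png",a);cv2.imwrite("pics/sidec.png",b)
E
```

```text
(no output)
```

View pics/topc.png

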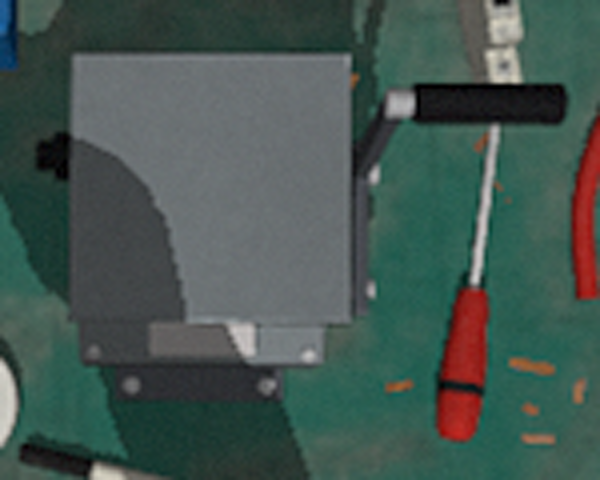

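View pics/sidec.png

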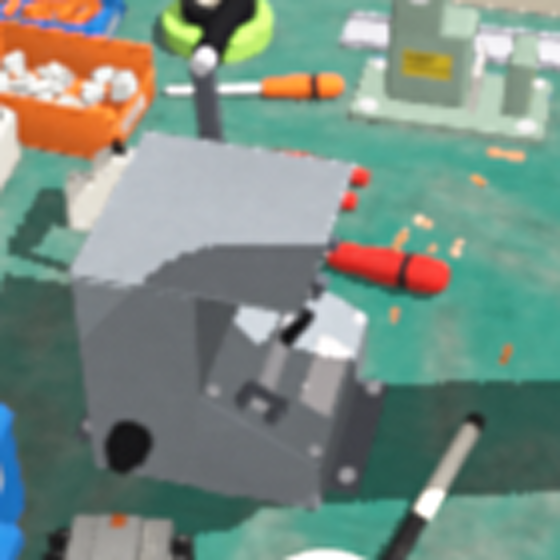

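```bash
cat > h.py <<'E'
import numpy as np,cv2
from scipy.spatial.transform import Rotation as R
from scipy.optimize import least_squares
def proj(c,P):
    T=np.linalg.inv(c[1]);p=(T[:3,:3]@P.T).T+T[:3,3];q=(c[0]@p.T).T;return q[:,:2]/q[:,2:]
def box(b,P): return R.from_euler('z',b[2]).apply(P)+[b[0],b[1],0]
E
python3 - <<'E'
from h import *
from rig import bot, imaging, monitor, workorder
C={n:(lambda c:(c["K"],c["extrinsics"]))(imaging.camera(n)) for n in("top","side")}
px=lambda L,o:(np.array(L)+.5)/4-.5+o
T=px([(72,54),(351,54),(351,321),(70,320)],(220,120)); S=px([(355,162),(75,275),(150,133)],(190,120))
top=np.array([[75,70,169],[75,-70,169],[-61,-70,169],[-61,70,169]])/1e3; sp=top[[2,0,1]]
grip=np.array([[41,-94,214.5],[41,-166,214.5]])/1e3
for m in("top","both"):
  f=lambda b:np.r_[(proj(C["top"],box(b,top))-T).ravel(),(proj(C["side"],box(b,sp))-S).ravel()*(m=="both")]
  r=least_squares(f,[.5,.05,0]);print(m,r.x,r.fun.round(1))
b=r.x
print((proj(C["top"],box(b,grip))-[220,120])*4)
n=np.array([-.5,0,.866])
for k in(0,.032):
  t=np.array([-.0495,k,.103]);print(((proj(C["side"],box(b,np.array([t+.003*n,t-.025*n])))-[190,120])*4).round())
np.save("b.npy",b)
E
```

```text
top [ 0.59595683  0.04396841 -0.01037983] [-0.1 -0.6 -0.1 -0.3  0.3  0.5 -0.2  0.4  0.  -0.  -0.  -0.  -0.  -0. ]
both [ 0.59540157  0.04457687 -0.0064535 ] [-0.5 -0.2 -0.6 -0.2  0.1  0.6 -0.3  0.8  0.6 -0.7 -0.8 -1.2 -0.7 -1.2]
[[410.72187564  99.41229256]
 [563.32101518  99.43725357]]
[[313. 305.]
 [291. 330.]]
[[301. 341.]
 [278. 365.]]
```

```bash
cat >> h.py <<'E'
b=np.load("b.npy")
n=np.array([-.5,0,.866])
Rb=R.from_euler('z',b[2])
def tgt(p,Rt=None,tilt=30):
    """shift from present pose to box-frame point p, tool tilted; print in tool axes"""
    from rig import bot, imaging, monitor, workorder
    s=monitor.get_state();q=s["eef_rot"];R0=R.from_quat([q[1],q[2],q[3],q[0]])
    t=np.radians(tilt);z=np.array([np.sin(t),0,-np.cos(t)]);y=np.array([0,1.,0]);x=np.cross(y,z)
    Rt=Rb*R.from_matrix(np.c_[x,y,z])
    print("rv",(R0.inv()*Rt).as_rotvec().round(3),"d",R0.inv().apply(box(b,np.array(p))-s["ee_pos"]).round(4),
      "world",box(b,np.array(p)).round(3),"boxnow",Rb.inv().apply(s["ee_pos"]-[b[0],b[1],0]).round(4),"w",s["grip_width"],"F",np.round(s["force"],1),"t",s["time"])
E
python3 - <<'E'
from h import *
from rig import bot, imaging, monitor, workorder
for m in("side","top"):
  c=imaging.camera(m);print(m,proj((c["K"],c["extrinsics"]),np.array([[.287,.611,.25],[.287,.611,.35],[.287,.611,0]])).round())
cv2.imwrite("pics/w0.png",imaging.camera("wrist")["color"])
tgt(np.array([-.0495,.002,.103])+.1*n)
tgt([-.13,.2,.30])
E
```

```text
side [[400. 514.]
 [432. 494.]
 [356. 541.]]
top [[ -51.  341.]
 [-102.  359.]
 [  29.  313.]]
rv [-0.114 -0.515 -0.423] d [-0.4287 -0.421   0.0603] world [0.496 0.047 0.19 ] boxnow [-0.3117  0.5641  0.2498] w 0.08537818625938993 F [-0.2 -0.5  0.4] t 0.35
rv [-0.114 -0.515 -0.423] d [-0.3178 -0.2542 -0.0501] world [0.467 0.245 0.3  ] boxnow [-0.3117  0.5641  0.2498] w 0.08537818625938993 F [-0.2 -0.5  0.4] t 0.35
```

View pics/w0.png

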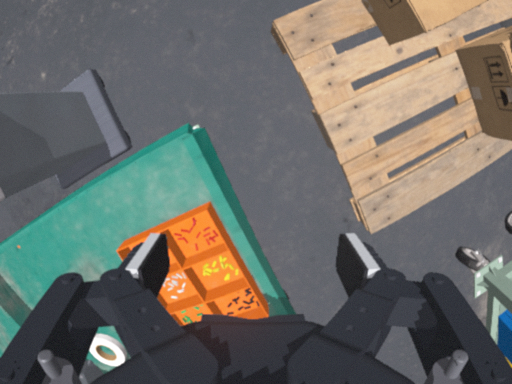

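The wrist view shows the gripper over a low parts tray with nothing tall nearby, and the tape roll at about (107,350). The way across at height is clear.

Units first: shifts go in shares of 0.4 m and turns go in shares of 2 pi rad. So -0.318 m / 0.4 = -0.795, -0.28 m / 0.4 = -0.7, -0.515 rad / 6.2832 = -0.082.

Call:
{"op": "shift_gripper", "data": {"moves": {"drx":[0,-0.0032,-0.0064,-0.0095,-0.0127,-0.0159,-0.0181,-0.0181],"dry":[0,-0.0159,-0.0318,-0.0477,-0.0637,-0.0716,-0.082,-0.082],"drz":[0,-0.0127,-0.0255,-0.0382,-0.0509,-0.0589,-0.0673,-0.0673],"dx":[-0.1,-0.2,-0.3,-0.4,-0.5,-0.6,-0.7,-0.795],"dy":[-0.075,-0.15,-0.225,-0.3,-0.375,-0.45,-0.55,-0.635],"dz":[-0.015,-0.05,-0.075,-0.1,-0.125,-0.125,-0.125,-0.125],"finger_gap":[0.085,0.07,0.05,0.045,0.045,0.045,0.045,0.045]}}}

```text
time: 1.15
ee_pos: [0.4608, 0.2552, 0.2993]
eef_rot: [0.259, 0.002, 0.966, -0.001]
force: [1.9, 0.9, 0.6]
grip_width: 0.0448
grip_force: 0.0
```

```bash
python3 - <<'E'
from h import *
tgt(np.array([-.0495,.002,.103])+.1*n)
E
```

```text
rv [ 0.001 -0.     0.003] d [ 0.0238 -0.2078  0.113 ] world [0.496 0.047 0.19 ] boxnow [-0.1359  0.2098  0.2993] w 0.044838071879845044 F [1.9 0.9 0.6] t 1.15
```

In the tool's units: -0.2078 m / 0.4 = -0.5195, -0.2 m / 0.4 = -0.5, 0.003 rad / 6.2832 = 0.0005.

Call:
{"op": "shift_gripper", "data": {"moves": {"drx":[0,0,0,0,0,0,0,0],"dry":[0,0,0,0,0,0,0,0],"drz":[0.0005,0.0005,0.0005,0.0005,0.0005,0.0005,0.0005,0.0005],"dx":[0.0125,0.025,0.0375,0.05,0.0595,0.0595,0.0595,0.0595],"dy":[-0.1125,-0.225,-0.3375,-0.4375,-0.5,-0.5195,-0.5195,-0.5195],"dz":[0.025,0.05,0.1,0.15,0.2125,0.2825,0.2825,0.2825],"finger_gap":[0.045,0.045,0.045,0.045,0.045,0.045,0.045,0.045]}}}

```text
time: 1.95
ee_pos: [0.4966, 0.0494, 0.1901]
eef_rot: [0.258, 0.005, 0.966, -0.0]
force: [-0.6, -0.4, 0.6]
grip_width: 0.045
grip_force: 0.0
```

```bash
python3 - <<'E'
from h import *
from rig import bot, imaging, monitor, workorder
tgt(np.array([-.0495,.002,.103])+.004*n)
cv2.imwrite("pics/w1.png",imaging.camera("wrist")["color"])
E
```

```text
rv [-0.    -0.001 -0.003] d [ 0.0007 -0.0022  0.0961] world [0.544 0.047 0.106] boxnow [-0.0989  0.0042  0.1901] w 0.04504661417100739 F [-0.6 -0.4  0.6] t 1.95
```

View pics/w1.png

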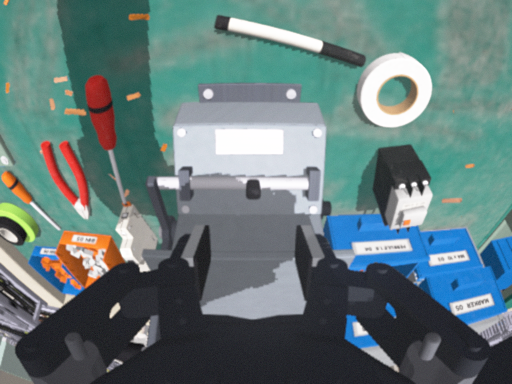

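The wrist view puts the tab at (253,187), with the fingers at columns 205 and 310 straddling it, 2 mm off centre. All loose items are clear. I'll stop 8 mm short of the tab's grasp point so the gripper body stays below the brow.

In the tool's units: 0.092 m / 0.4 = 0.23, -0.0022 m / 0.4 = -0.0055, -0.003 rad / 6.2832 = -0.0005.

Call:
{"op": "shift_gripper", "data": {"moves": {"drx":[0,0,0,0,0,0,0,0],"dry":[0,0,0,0,0,0,0,0],"drz":[-0.0005,-0.0005,-0.0005,-0.0005,-0.0005,-0.0005,-0.0005,-0.0005],"dx":[0.0018,0.0018,0.0018,0.0018,0.0018,0.0018,0.0018,0.0018],"dy":[-0.0055,-0.0055,-0.0055,-0.0055,-0.0055,-0.0055,-0.0055,-0.0055],"dz":[0.075,0.15,0.2,0.23,0.23,0.23,0.23,0.23],"finger_gap":[0.045,0.04,0.035,0.03,0.03,0,0,0]}}}

```text
time: 2.8
ee_pos: [0.5431, 0.0477, 0.1105]
eef_rot: [0.259, 0.003, 0.966, 0.0]
force: [14.2, 1.3, -21.1]
grip_width: 0.0097
grip_force: 58.2
```

```bash
python3 - <<'E'
from h import *
tgt(np.array([-.0495,.034,.103])+.008*n)
E
```

```text
rv [ 0.002  0.001 -0.   ] d [ 0.0013  0.0312 -0.    ] world [0.542 0.079 0.11 ] boxnow [-0.0523  0.0028  0.1105] w 0.009746425233234586 F [ 14.2   1.3 -21.1] t 2.8
```

In the tool's units: 0.012 m / 0.4 = 0.03, 0.006 m / 0.4 = 0.015.

Call:
{"op": "shift_gripper", "data": {"moves": {"drx":[0,0,0],"dry":[0,0,0],"drz":[0,0,0],"dx":[0,0,0],"dy":[0.015,0.03,0.03],"dz":[0,0,0],"finger_gap":[0,0,0]}}}

```text
time: 3.1
ee_pos: [0.5432, 0.0588, 0.1105]
eef_rot: [0.259, 0.003, 0.966, -0.001]
force: [14.5, -0.8, -21.0]
grip_width: 0.0097
grip_force: 58.5
```

```bash
python3 - <<'E'
from h import *
from rig import bot, imaging, monitor, workorder
tgt(np.array([-.0495,.034,.103])+.008*n)
a=imaging.camera("wrist")["color"][130:330,150:360];s=imaging.camera("side")["color"][130:260,200:330]
cv2.imwrite("pics/w2.png",np.hstack([cv2.resize(a,(400,400)),cv2.resize(s,(400,400))]))
E
```

```text
rv [-0.001  0.001 -0.   ] d [ 0.0014  0.0201 -0.0002] world [0.542 0.079 0.11 ] boxnow [-0.0522  0.0139  0.1105] w 0.009688935026325328 F [ 14.5  -0.8 -21. ] t 3.1
```

View pics/w2.png

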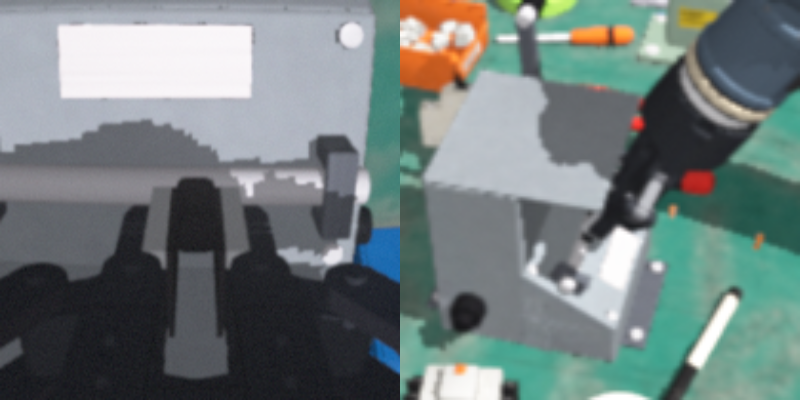

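The tab, at (195,215), is held between the pads and the bolt end now shows past the left guide, so the catch is moving. I'll carry on to the stop.

In the tool's units: 0.022 m / 0.4 = 0.055, 0.02 m / 0.4 = 0.05.

Call:
{"op": "shift_gripper", "data": {"moves": {"drx":[0,0,0,0,0,0],"dry":[0,0,0,0,0,0],"drz":[0,0,0,0,0,0],"dx":[0,0,0,0,0,0],"dy":[0.015,0.03,0.0425,0.05,0.055,0.055],"dz":[0,0,0,0,0,0],"finger_gap":[0,0,0,0,0,0]}}}

```text
time: 3.8
ee_pos: [0.5435, 0.078, 0.1104]
eef_rot: [0.259, 0.005, 0.966, -0.004]
force: [14.6, -4.2, -19.6]
grip_width: 0.0093
grip_force: 58.7
```

```bash
python3 - <<'E'
from h import *
tgt(np.array([-.0495,.034,.103])+.008*n)
E
```

```text
rv [-0.007  0.001 -0.002] d [ 0.0015  0.0009 -0.0003] world [0.542 0.079 0.11 ] boxnow [-0.0521  0.0331  0.1104] w 0.009305057149685466 F [ 14.6  -4.2 -19.6] t 3.8
```

In the tool's units: -0.17 m / 0.4 = -0.425, -0.03 m / 0.4 = -0.075.

Call:
{"op": "shift_gripper", "data": {"moves": {"drx":[0,0,0,0,0,0,0,0],"dry":[0,0,0,0,0,0,0,0],"drz":[0,0,0,0,0,0,0,0],"dx":[0,0,0,0,0,0,0,0],"dy":[0,-0.0025,-0.0025,-0.0025,-0.0025,-0.0025,-0.0025,-0.0025],"dz":[0,0,-0.075,-0.175,-0.275,-0.375,-0.425,-0.425],"finger_gap":[0.022,0.022,0.022,0.022,0.03,0.04,0.05,0.05]}}}

```text
time: 4.6
ee_pos: [0.4566, 0.0817, 0.261]
eef_rot: [0.262, 0.002, 0.965, -0.001]
force: [-0.3, -0.2, 1.1]
grip_width: 0.0502
grip_force: 0.0
```

```bash
python3 - <<'E'
from h import *
from rig import bot, imaging, monitor, workorder
tgt([.041,-.130,.30],tilt=0)
tgt([.041,-.130,.2145],tilt=0)
a=imaging.camera("side")["color"][130:260,200:330];s=imaging.camera("wrist")["color"]
cv2.imwrite("pics/w3.png",np.hstack([cv2.resize(a,(400,400)),cv2.resize(s,(400,300))] if 0 else [cv2.resize(a,(384,384)),s[:,50:450]]))
E
```

```text
rv [0.    0.53  0.002] d [-0.1747 -0.1666  0.0572] world [ 0.636 -0.086  0.3  ] boxnow [-0.139   0.0363  0.261 ] w 0.05015647565888735 F [-0.3 -0.2  1.1] t 4.6
rv [0.    0.53  0.002] d [-0.1315 -0.1666  0.131 ] world [ 0.636 -0.086  0.214] boxnow [-0.139   0.0363  0.261 ] w 0.05015647565888735 F [-0.3 -0.2  1.1] t 4.6
```

View pics/w3.png

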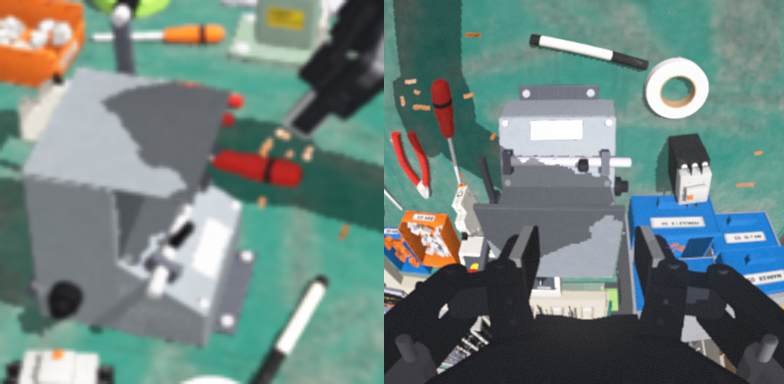

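The bolt now stands well out of the left guide, so the catch is clear and nothing else has moved. Next is the handle: I'll get behind the grip with closed fingers and push it forward.

```bash
python3 - <<'E'
from h import *
tgt([.085,-.130,.29],tilt=0)
E
```

```text
rv [-0.     0.53   0.001] d [-0.2077 -0.1662  0.0874] world [ 0.68  -0.086  0.29 ] boxnow [-0.1385  0.0359  0.2603] w 0.04991701393796922 F [-0.2 -0.9 -0.6] t 4.7
```

In the tool's units: -0.2077 m / 0.4 = -0.5193, -0.2 m / 0.4 = -0.5, 0.53 rad / 6.2832 = 0.0844.

Call:
{"op": "shift_gripper", "data": {"moves": {"drx":[0,0,0,0,0,0,0,0],"dry":[0.008,0.0207,0.035,0.0509,0.0668,0.0796,0.0844,0.0844],"drz":[0,0,0,0,0,0,0,0],"dx":[-0.0875,-0.175,-0.2625,-0.35,-0.425,-0.5,-0.5193,-0.5193],"dy":[-0.05,-0.1125,-0.175,-0.25,-0.325,-0.375,-0.4155,-0.4155],"dz":[0,0.0375,0.075,0.125,0.1625,0.2,0.2185,0.2185],"finger_gap":[0.03,0.01,0,0,0,0,0,0]}}}

```text
time: 5.5
ee_pos: [0.6816, -0.0906, 0.2815]
eef_rot: [-0.005, 0.005, 1.0, -0.0]
force: [-0.1, -0.3, -0.1]
grip_width: 0.0004
grip_force: 0.0
```

```bash
python3 - <<'E'
from h import *
tgt([.085,-.130,.2145],tilt=0)
E
```

```text
rv [-0.001 -0.01  -0.004] d [0.0014 0.0047 0.0671] world [ 0.68  -0.086  0.214] boxnow [ 0.087  -0.1346  0.2815] w 0.00038279365924706474 F [-0.1 -0.3 -0.1] t 5.5
```

In the tool's units: 0.067 m / 0.4 = 0.1675, 0.03 m / 0.4 = 0.075.

Call:
{"op": "shift_gripper", "data": {"moves": {"drx":[0,0,0,0],"dry":[0,0,0,0],"drz":[0,0,0,0],"dx":[0.0035,0.0035,0.0035,0.0035],"dy":[0.01,0.01,0.01,0.01],"dz":[0.075,0.1675,0.1675,0.1675],"finger_gap":[0,0,0,0]}}}

```text
time: 5.9
ee_pos: [0.6773, -0.0825, 0.2182]
eef_rot: [-0.004, 0.003, 1.0, 0.0]
force: [0.7, -0.7, 0.7]
grip_width: -0.0002
grip_force: 0.0
```

```bash
python3 - <<'E'
from h import *
tgt([.085,-.130,.2145],tilt=0)
s0=np.array([.085,.2145])
for a in(0,.16,.32,.48,.64,.8,.96,1.0):
    t=np.radians(4.85)-a;print(a,(30+130*np.sin(t)+21).round(1),(85+130*np.cos(t)).round(1))
E
```

```text
rv [ 0.    -0.008  0.001] d [-0.0023 -0.0035  0.0037] world [ 0.68  -0.086  0.214] boxnow [ 0.0828 -0.1265  0.2182] w -0.00017285044307403298 F [ 0.7 -0.7  0.7] t 5.9
0 62.0 214.5
0.16 41.2 214.6
0.32 20.7 211.4
0.48 0.9 205.0
0.64 -17.5 195.5
0.8 -34.3 183.1
0.96 -48.8 168.3
1.0 -52.1 164.2
```

In the tool's units: 0.134 m / 0.4 = 0.335, 0.1316 m / 0.4 = 0.329.

Call:
{"op": "shift_gripper", "data": {"moves": {"drx":[0,0,0,0,0,0,0,0],"dry":[0,0,0,0,0,0,0,0],"drz":[0,0,0,0,0,0,0,0],"dx":[0.0525,0.105,0.155,0.205,0.25,0.2925,0.329,0.335],"dy":[-0.0088,-0.0088,-0.0088,-0.0088,-0.0088,-0.0088,-0.0088,-0.0088],"dz":[0.01,0.01,0.0175,0.0325,0.0575,0.0875,0.125,0.13],"finger_gap":[0,0,0,0,0,0,0,0]}}}

```text
time: 6.7
ee_pos: [0.5456, -0.0855, 0.1698]
eef_rot: [0.001, 0.003, 1.0, -0.0]
force: [5.0, 0.3, 2.3]
grip_width: 0.0001
grip_force: 2.4
```

```bash
python3 - <<'E'
from h import *
tgt([-.052,-.130,.167],tilt=0)
E
```

```text
rv [-0.     0.001  0.   ] d [0.003  0.0004 0.0027] world [ 0.543 -0.085  0.167] boxnow [-0.049  -0.1304  0.1698] w 0.00010403075472332983 F [5.  0.3 2.3] t 6.7
```

Near the stop with about 5 N of push. I'll nudge a little further and check the force.

In the tool's units: 0.005 m / 0.4 = 0.0125, 0.003 m / 0.4 = 0.0075.

Call:
{"op": "shift_gripper", "data": {"moves": {"drx":[0,0,0,0],"dry":[0,0,0,0],"drz":[0,0,0,0],"dx":[0.005,0.0125,0.0125,0.0125],"dy":[0,0,0,0],"dz":[0.0025,0.0075,0.0075,0.0075],"finger_gap":[0,0,0,0]}}}

```text
time: 7.1
ee_pos: [0.5454, -0.0855, 0.1691]
eef_rot: [0.005, 0.003, 1.0, 0.0]
force: [8.5, 0.4, 6.0]
grip_width: -0.0001
grip_force: 4.4
```

```bash
python3 - <<'E'
from h import *
from rig import bot, imaging, monitor, workorder
tgt([-.052,-.130,.167],tilt=0)
a=imaging.camera("side");t=imaging.camera("top")
print(proj((t["K"],t["extrinsics"]),box(b,np.array([[-.0695,-.094,.1685],[-.0695,-.166,.1685]]))).round())
cv2.imwrite("pics/w4.png",np.hstack([cv2.resize(a["color"][130:260,190:320],(400,400)),cv2.resize(t["color"][130:260,235:365],(400,400))]))
E
```

```text
rv [0.    0.009 0.   ] d [0.0029 0.0004 0.0021] world [ 0.543 -0.085  0.167] boxnow [-0.0491 -0.1304  0.1691] w -0.00013028312083820725 F [8.5 0.4 6. ] t 7.1
[[320. 205.]
 [356. 205.]]
```

View pics/w4.png

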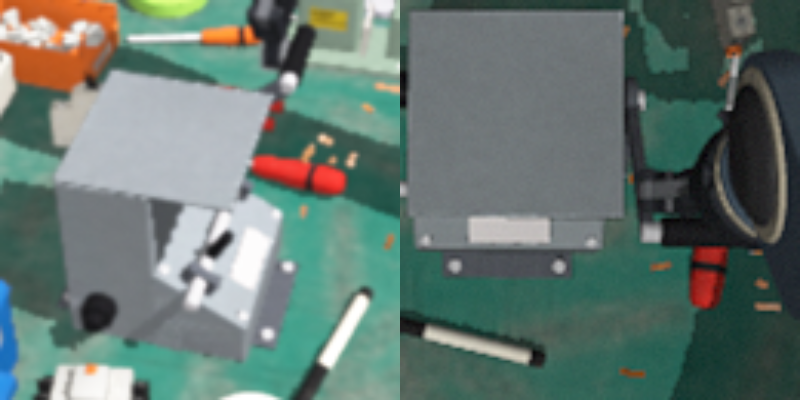

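The handle will not move further as the push force rises. Its grip is at top-view row 205, the predicted on-position, and the bolt is still out to the left. I'll back off and rise.

In the tool's units: -0.12 m / 0.4 = -0.3, -0.08 m / 0.4 = -0.2.

Call:
{"op": "shift_gripper", "data": {"moves": {"drx":[0,0,0,0,0,0,0],"dry":[0,0,0,0,0,0,0],"drz":[0,0,0,0,0,0,0],"dx":[-0.025,-0.075,-0.0875,-0.0875,-0.0875,-0.0875,-0.0875],"dy":[0,0,0,0,0,0,0],"dz":[0,0,-0.1,-0.2,-0.3,-0.3,-0.3],"finger_gap":[0,0,0,0,0,0,0]}}}

```text
time: 7.9
ee_pos: [0.5745, -0.0861, 0.2851]
eef_rot: [-0.003, 0.003, 1.0, 0.0]
force: [-1.1, 0.5, -0.0]
grip_width: -0.0
grip_force: 0.0
```

```bash
python3 - <<'E'
from rig import bot, imaging, monitor, workorder
import cv2,numpy as np
a=imaging.camera("side");t=imaging.camera("top")
cv2.imwrite("pics/w5.png",np.hstack([cv2.resize(a["color"][130:290,170:330],(400,400)),cv2.resize(t["color"][120:280,180:340],(400,400))]))
E
```

```text
(no output)
```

View pics/w5.png

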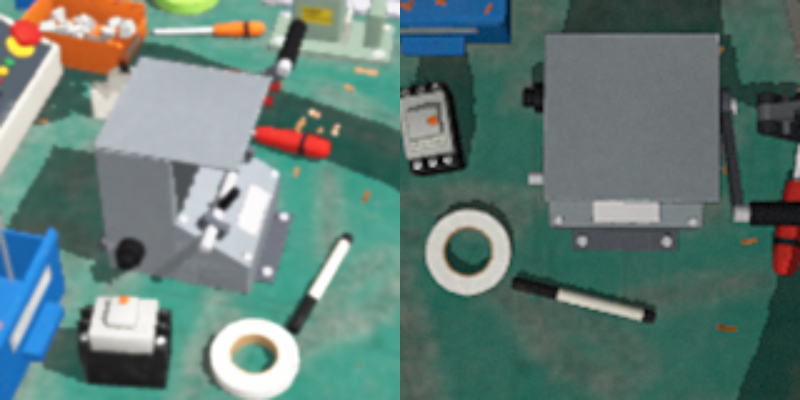

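The handle is forward at (770,212), the bolt sticks out on the left at (535,180), and the relay, tape, pen and screwdriver are where they were. The gripper is free, so I'm handing in.

```bash
python3 -c "
from rig import bot, imaging, monitor, workorder
print(workorder.finish_job())"
```

```text
the job is handed in; nothing more can be done
None
```

The isolator is switched on: the catch is slid clear to the left, the handle is forward at its stop, and the robot has let go. The loose things look undisturbed in the last pictures, and the job is handed in, though no verdict was returned.

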